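# Lock a ring arm on its column with a spring-loop pin

## Robot

A 7-joint arm with a two-finger parallel gripper is mounted at the origin on a cart in front of the work surface, level with it; the furniture and walls round the work are solid. World frame = base frame: x ahead of the robot, y to its left, z up, the work surface at z = 0. Lengths are in m, angles in rad, forces in N, time in s.
With the tool pointing down it reaches from about 0.425 to 0.875 m from the base axis. Payload 8.4 kg.
Tool frame: the origin (TCP) lies midway between the tips of the shut fingers; the grasp point (between the pads) lies 19 mm behind it; z points along the fingers, y is the direction in which the jaws open and shut (so a half turn about z gives the same grasp; the last joint's range is limited). The gripper opens to 85 mm and grips with 20 to 120 N. Pads are 22 mm wide; open, the fingers measure 114 mm over their backs; the gripper's body (76 mm by 85 mm) begins 54 mm behind the grasp point. The pads swing forward as they close: fully open they stand 13 mm farther back than shut.
Start: joints at [-1.378, 0.333, 0.04, 1.465, -0.013, 1.343, -0.059], TCP at [0.187, 0.622, 0.231] pointing down, gripper open.
Joint ranges: [-2.58, 2.58], [-0.38, 2.09], [-1.3, 1.39], [0.25, 2.4], [-1.5, 4.64], [0.08, 2.09], [-2.65, 2.65]. Speed limits (rad/s): [2.22, 2.22, 2.79, 2.79, 3.14, 3.14, 3.14].

## Interface

Orientations are given as a unit quaternion [w, x, y, z].
In Python, from plant import env gives the robot as it stands. Calls block until the motion is done:
- env.move_ptp(position, orientation): joint-space move of the TCP to a pose.
- env.move_l(position, v=0.15, frame=None, f_stop=None): straight line of the TCP; frame=None keeps the orientation; v is the mean speed in m/s. With f_stop (N) it stops when the force on the tool has changed by that much, and returns True; else False.
- env.move_j(angles): joint-space move.
- env.gripper_to(opening): finger opening in m; the grip force is fixed at half the most; returns when the fingers have stopped.
- env.dwell(seconds).
- env.ik(position, orientation): joint angles nearest the present ones, or None.
- env.read_state(): the state.
- env.read_camera(name): name is "scene" or "side" or "wrist"; returns the picture (480x640x3 uint8, red, green, blue); there is no depth.
- env.camera_params(name): a dict with "fov_y" (degrees; the focal length in pixels is half the picture's height over the tangent of half this angle, whatever the lens; pixels are square), "cx", "cy" (the principal point, pixels), "R" (3x3) and "t" (3): a world point X has camera coordinates R X + t. Camera axes: x right, y down, z forward; pixel columns grow to the right and rows downward; lengths in m; the calibration is good to about 2 mm. A picture is of the moment at which its call begins: read the wrist's pose just before it. camera_params takes no time and is no camera call; for the wrist camera it gives the pose at the moment of the call.
A pose or a line that the arm cannot do raises env.MotionError and nothing moves.
- env.close_job(): hands the job in, once; it reports no verdict.
Trained networks look in the newest picture that a camera, given by its name, has taken for a name from the list of things; names that differ only in an ending like _2 or _b are one class to them, and where a whole thing is asked for, a point or a joint stands for the part that bears it (a point fixed in the world has none). Each returns a list of dicts, best first, with "score" (0 to 1); they miss things now and then, are a little off and sometimes report something else, mostly with a low value. They report only what shows in the picture. A call takes as long as a camera call. They do not tell look-alikes from the thing itself.
- env.spot_in(camera, target): "extent" ([left, top, right, bottom] in pixels, round what is visible of it).
- env.outline_of(camera, target): "mask" (480x640 bool, what is visible of it) and "extent" ([left, top, right, bottom] in pixels, round what is visible of it).
- env.mark_of(camera, target): "xy" ([column, row] in pixels: a listed point, or the origin of a listed thing).
The state is a dict: "clock": time; "joint_positions": joint angles; "qvel": joint speeds; "joint_torque": joint torques, N m; "tool_pos": TCP position; "ee_rot": TCP orientation; "wrist_force": force on the tool from outside, world axes, zero at the start; "ft_torque": the same for the moment, N m; "gripper_width": finger opening in m.
Only numpy, scipy, OpenCV 4.12 (cv2) and the standard library are available. Lean on these libraries where they do the work, as an engineer would, in place of code of your own. Each camera call takes 0.05 s, during which the arm holds its last target.

## Task

Press the ring arm down its column until it sits fully home on the stop collar, so that the cross holes line up. Then push the locking pin all the way through the cross hole, block against the hub and resting on the small shelf, with its wire loop still thrown back, and swing the loop over the column's top until it snaps down round the pin's tip. Leave the timer, beaker, bottle and weight where they stand.

Things in the scene. Friction and masses are not known exactly. Their poses are not given: they have to be found in the camera images.
- shaft_hole (a point): centre of the 10 mm cross hole in the fixed stand's column, 100 mm above the worktop. Stand: grey base plate 120 (x) x 100 (y) x 12 mm, square steel column 16 x 16 mm whose top is 22 mm above this point. Its x axis is level, along the hole, in the direction the pin must be pushed (roughly away from the robot); y left, z up.
- press_pad (a point): place to press down on: middle of the top face of the ring arm's flat bar (16 mm wide, clear from 12 to 70 mm beyond the column axis), 45 mm along +x of shaft_hole's frame and, with the arm home, 18 mm below shaft_hole. Beyond the bar is an open wire ring, centre 102 mm from the column, 70 mm across.
- ring_arm (a joint): height of the ring arm above its home position, m; 0 = home on the stop collar with the hub's and the column's holes in line. It starts 5 to 14 mm high, slides stiffly (about 3 N of pressing moves it) and stays where it is left; at the collar it stops hard.
- pin_grip (a point): grasp point at mid height of the block of the loose steel pin (100-160 g). x axis along the pin to its tip, z up; the block spans x -22 to +16 mm, y -8 to 8, z -12 to 12. Its front face (x = 16) is the shoulder that meets the hub. The round shank, 8 mm thick, goes on 38 mm from there, its last 10 mm tapered to 2.4 mm. At the start the block stands on the worktop, shank level.
- pin_tip (a point): the very tip of the pin, on its axis, 54 mm along +x from pin_grip. Fully home it is 26 mm beyond shaft_hole along x.
- loop_bar (a point): middle of the cross bar of the pin's U-shaped wire loop (wire 3.6 mm, 44 mm wide, bar 78 mm from its hinge; the window inside is 40 mm wide). The loop's hinge axis is level, across the block, 19 mm behind pin_grip (x = -19 mm) at the same height. Thrown back, the bar is 49 mm behind and 61 mm above the hinge.
- loop (a joint): angle of the wire loop, rad: 0 = closed, forward along the pin, bar just past the tip; 1.57 = straight up; 2.25 = thrown back (start). An over-centre spring drives it away from 1.1 rad either way: thrown back it resists with about 0.1 N m (under 2 N at the bar); once pushed below 1.1 rad it snaps shut by itself.
- timer: white bench timer, 73 x 65 x 19 mm, a bystander; origin under its centre
- beaker: clear beaker, 64 mm wide, 78 mm tall, a bystander; origin under its centre
- media_bottle: clear bottle with screw cap, 71 mm wide, 132 mm tall, a bystander; origin under its centre
- weight: small brass-coloured balance weight, 19 mm wide, 22 mm tall, a bystander; origin under its centre
- shelf (a point): middle of the top of the small shelf (24 mm long, 14 mm wide) on the -x side of the ring arm's hub, 13.2 mm below the axis of the hub's 10 mm cross hole; it carries the flat underside of the pin's block. The hub is aluminium, 24 x 24 mm round the column, its top 12 mm above and bottom 30 mm below its hole.
There are look-alikes about, which are no part of the job. There is more than one size of the part that bears pin_grip; the job needs the middle-sized.

How it is judged:
On the way, in this order (a step that is already met when the one before it is completed fails the run):
1. the ring arm is pressed home on the stop collar (within 1.5 mm) (value of joint ring_arm below 0.0015 m), for 0.2 s.
2. the pin is through the cross hole to within 4 mm of its shoulder, loop still thrown back (x of pin_tip in the frame of shaft_hole above 0.022 m and y of pin_tip in the frame of shaft_hole between -0.005 and 0.005 m and z of pin_tip in the frame of shaft_hole between -0.006 and 0.006 m and value of joint loop above 1.8 rad), for 0.2 s.
At the end, for the whole second after the job is handed in: Pin tip over 22 mm past the column axis (26 = home), within 5 mm sideways and 6 mm in height of the hole axis, along it within 0.15 rad and rolled under 0.35 rad; ring arm within 3 mm of home; loop closed to under 0.1 rad; all at rest (x of pin_tip in the frame of shaft_hole above 0.022 m and y of pin_tip in the frame of shaft_hole between -0.005 and 0.005 m and z of pin_tip in the frame of shaft_hole between -0.006 and 0.006 m and angle between the x axis of pin_grip and the x axis of shaft_hole, either way round below 0.15 rad and angle between pin_grip's own z axis and vertical below 0.35 rad and value of joint ring_arm below 0.003 m and value of joint loop below 0.1 rad and velocity of joint loop between -0.1 and 0.1 rad/s); the robot touches nothing.
It fails at once if a bystander is shifted by more than 30 mm (distance of any of timer, beaker, media_bottle, weight from where it was at the start of the episode above 0.03 m).
It also fails if it takes over 59 s, if anything falls off the work surface, if the arm or the gripper's body presses on something with over 40 N, if the wrist force passes 120 N, or if a joint passes its speed limit or range.

## Working session

There is one attempt and no reset: what is moved stays moved. The work goes in short steps, each a Python script; the robot and the scene stay as the last script left them, time stands still between calls to the robot, and variables do not carry over. Pictures are saved under pics/ and viewed, and the job is handed in when it is done.

```bash
ls; mkdir -p pics
python3 - <<'E'
from plant import env
import cv2,numpy as np
s=env.read_state();print(s['clock'],s['tool_pos'],s['ee_rot'])
for c in ['scene','side','wrist']:
    p=env.camera_params(c);print(c,p['fov_y'],p['cx'],p['cy'],(-np.array(p['R']).T@np.array(p['t'])).round(3),np.array(p['R']).round(2).tolist())
    im=env.read_camera(c);cv2.imwrite(f'pics/{c}0.png',im[:,:,::-1])
    for t in ['shaft_hole','press_pad','pin_grip','pin_tip','loop_bar','timer','beaker','media_bottle','weight','shelf']:
        print(t,[(np.round(d['xy'],1).tolist(),round(d['score'],2)) for d in env.mark_of(c,t)])
print(env.read_state()['clock'])
E
```

```text
pics
0.0 [0.18689852 0.62205853 0.23040503] [-7.02992323e-05  1.45400780e-01  9.89372492e-01 -8.24586414e-04]
scene 42.480722741985566 314.22713222117676 234.02026709612815 [-0.667 -0.712  1.13 ] [[0.52, -0.86, -0.01], [-0.51, -0.3, -0.81], [0.69, 0.42, -0.59]]
shaft_hole [([307.5, 227.8], 0.6), ([401.3, 254.1], 0.17)]
press_pad [([311.1, 220.0], 0.51)]
pin_grip [([215.5, 224.3], 0.61), ([219.6, 272.2], 0.49)]
pin_tip [([248.9, 235.3], 0.68), ([207.4, 231.7], 0.6), ([206.0, 287.4], 0.49)]
loop_bar [([215.3, 230.0], 0.64), ([204.6, 228.7], 0.56)]
timer [([407.7, 315.8], 0.62)]
beaker [([403.2, 253.6], 0.69)]
media_bottle [([451.5, 270.0], 0.93)]
weight [([314.5, 283.9], 0.49)]
shelf [([309.7, 231.9], 0.74)]
side 51.52571793394571 320.43265377649965 240.69904381360737 [0.621 1.111 0.858] [[-0.99, 0.1, -0.02], [0.07, 0.57, -0.82], [-0.07, -0.82, -0.57]]
shaft_hole [([313.5, 245.3], 0.82), ([316.3, 247.7], 0.17)]
press_pad [([298.6, 255.3], 0.82)]
pin_grip [([400.2, 311.2], 0.71), ([339.0, 365.0], 0.62), ([351.1, 330.1], 0.55)]
pin_tip [([430.3, 308.6], 0.95), ([352.1, 372.1], 0.59)]
loop_bar [([377.8, 314.2], 0.58), ([354.1, 375.0], 0.51), ([433.0, 308.5], 0.5)]
timer [([327.1, 211.7], 0.7)]
beaker [([254.8, 239.3], 0.82)]
media_bottle [([259.3, 210.0], 0.6)]
weight [([323.2, 327.9], 0.72), ([352.2, 258.4], 0.46)]
shelf [([317.1, 248.0], 0.55)]
wrist 63.88668563961245 320.8172556790993 242.82142534060264 [0.111 0.645 0.374] [[0.29, 0.96, 0.0], [0.91, -0.27, 0.31], [0.3, -0.09, -0.95]]
shaft_hole []
press_pad []
pin_grip []
pin_tip [([9.4, 385.8], 0.58)]
loop_bar [([2.0, 377.5], 0.73)]
timer []
beaker []
media_bottle []
weight []
shelf []
1.65
```

View pics/scene0.png

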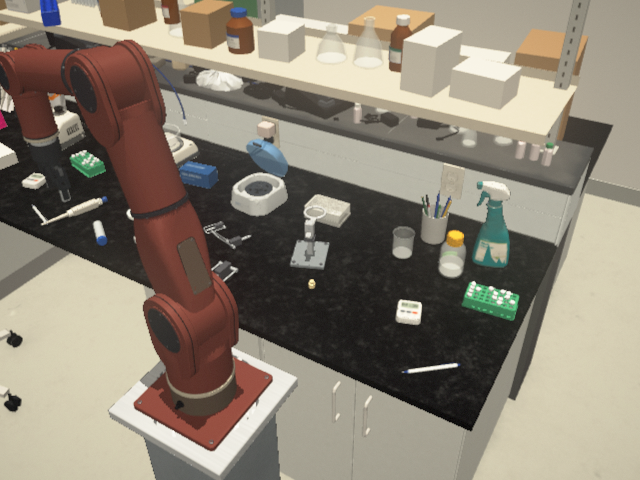

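View pics/side0.png

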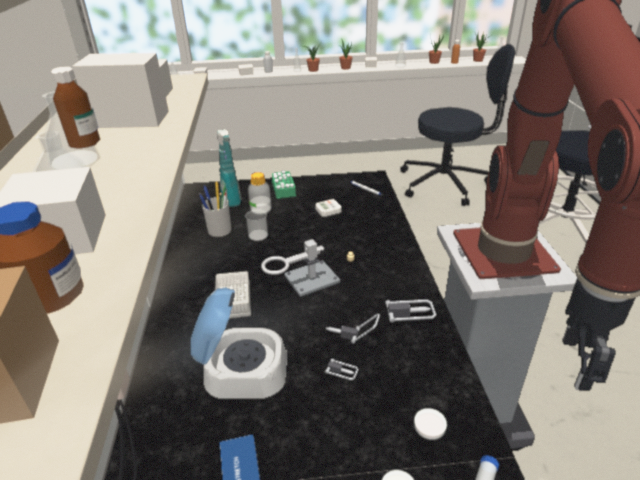

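Run:
```python
import cv2
a=cv2.imread('pics/scene0.png')[190:310,160:340];cv2.imwrite('pics/sc_crop.png',cv2.resize(a,None,fx=4.4,fy=4.4,interpolation=cv2.INTER_CUBIC))
a=cv2.imread('pics/side0.png')[210:400,230:460];cv2.imwrite('pics/sd_crop.png',cv2.resize(a,None,fx=3.1,fy=3.1,interpolation=cv2.INTER_CUBIC))
```

```text
(no output)
```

View pics/sc_crop.png

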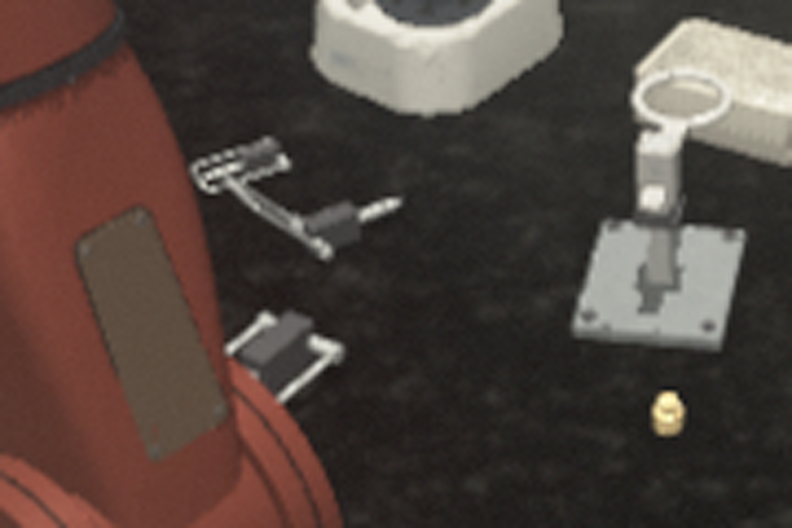

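View pics/sd_crop.png

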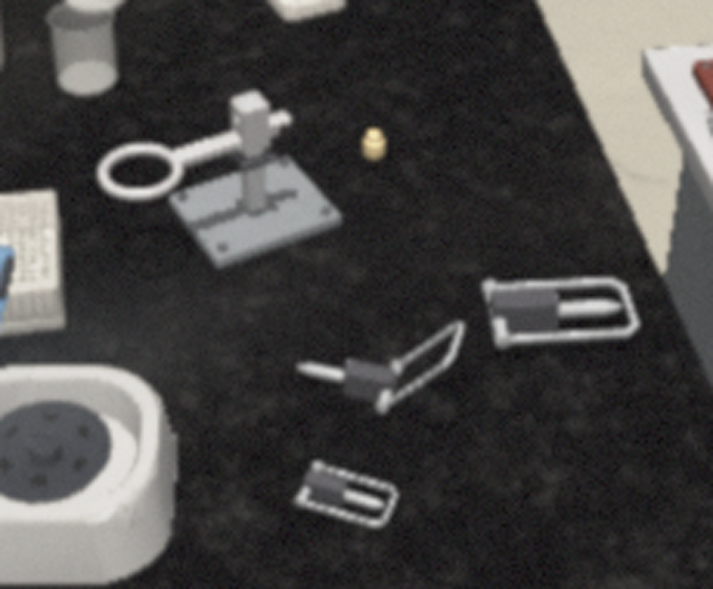

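Three pins are visible. In side pixels they are large (405,311) with its loop shut, middle (351,331) with its loop thrown back, and small (341,369) with its loop shut. The one at (351,331) fits, being middle-sized and thrown back. Next I'll localise it and the stand.

```bash
cat > h.py <<'E'
from plant import env
import cv2,numpy as np
from scipy.spatial.transform import Rotation as Ro
def ray(p,uv):
    f=240/np.tan(np.radians(p['fov_y']/2));R=np.array(p['R']);t=np.array(p['t'])
    d=R.T@np.array([(uv[0]-p['cx'])/f,(uv[1]-p['cy'])/f,1]);return -R.T@t,d/np.linalg.norm(d)
def onz(p,uv,z):
    o,d=ray(p,uv);return o+d*(z-o[2])/d[2]
def tri(*obs):
    A=np.zeros((3,3));b=np.zeros(3);L=[]
    for p,uv in obs:
        o,d=ray(p,uv);M=np.eye(3)-np.outer(d,d);A+=M;b+=M@o;L.append((o,d,M))
    x=np.linalg.solve(A,b);return x,[np.linalg.norm(M@(x-o)) for o,d,M in L]
def proj(p,X):
    f=240/np.tan(np.radians(p['fov_y']/2));c=np.array(p['R'])@np.array(X)+p['t'];return [p['cx']+f*c[0]/c[2],p['cy']+f*c[1]/c[2]]
# tool down; jaw direction (y of tool) at world yaw a
def down(a):
    # tool z=-Z, y=(cos a, sin a,0), x=y cross z
    y=np.array([np.cos(a),np.sin(a),0]);z=np.array([0,0,-1.]);x=np.cross(y,z)
    q=Ro.from_matrix(np.c_[x,y,z]).as_quat();return q[[3,0,1,2]]
def snap(c,n,crop=None,k=1):
    im=env.read_camera(c);a=im[:,:,::-1]
    if crop: a=a[crop[1]:crop[3],crop[0]:crop[2]]
    if k!=1:a=cv2.resize(a,None,fx=k,fy=k,interpolation=cv2.INTER_CUBIC)
    cv2.imwrite('pics/'+n,a);return im
E
python3 - <<'E'
from h import *
sc,sd=env.camera_params('scene'),env.camera_params('side')
P=lambda n,a,b:print(n,*[np.round(v,4) for v in tri((sc,a),(sd,b))])
P('hole',(307.5,227.8),(313.5,245.3));P('pad',(311.1,220),(298.6,255.3));P('shelf',(309.7,231.9),(317.1,248))
P('grip',(235,241),(351.1,330.1));P('tip',(249.5,235.8),(327.5,328.5))
print(onz(sd,(351.1,330.1),.012),onz(sd,(327,328.5),.012),onz(sc,(235,241),.012),onz(sc,(249.5,235.8),.012))
for uv in [(230+303/3.1,210+462/3.1),(230+385/3.1,210+495/3.1)]:print('small',onz(sd,uv,.012))
for uv in [(386,311),(410,309),(437,308)]:print('large',onz(sd,uv,.015))
k=3.1;c=[(170,190),(285,155),(341,212),(222,262)]
for u,v in c: print('plate',onz(sd,(230+u/k,210+v/k),.012).round(4))
k=4.4;c=[(606,220),(745,232),(722,345),(574,333)]
for u,v in c: print('plate sc',onz(sc,(160+u/k,190+v/k),.012).round(4))
P('ring',(160+682/4.4,190+96/4.4),(230+140/3.1,210+171/3.1))
P('weight',(314.5,283.9),(350.5,256.5));print(env.read_state()['clock'])
for n,a,b in [('timer',(407.7,315.8),(327,211)),('beaker',(403,253.6),(254.8,239)),('bottle',(451.5,270),(259,210))]:P(n,a,b)
E
```

```text
hole [0.5508 0.0555 0.1094] [0.0023 0.0023]
pad [0.5952 0.0748 0.0992] [0.0026 0.0026]
shelf [0.5444 0.0481 0.0982] [0.0019 0.0019]
grip [0.4867 0.2783 0.0178] [0.0008 0.0008]
tip [0.5394 0.2614 0.0114] [0.0008 0.0008]
[0.48521828 0.27332972 0.012     ] [0.54128719 0.26113586 0.012     ] [0.49364395 0.28335036 0.012     ] [0.53771244 0.26094599 0.012     ]
small [0.54995922 0.35570208 0.012     ]
small [0.49628184 0.39250991 0.012     ]
large [0.39084637 0.22189378 0.015     ]
large [0.33078609 0.22208979 0.015     ]
large [0.26407116 0.22673121 0.015     ]
plate [0.6325 0.0282 0.012 ]
plate [ 0.5261 -0.01    0.012 ]
plate [0.4861 0.078  0.012 ]
plate [0.5931 0.1309 0.012 ]
plate sc [0.594 0.121 0.012]
plate sc [0.6304 0.031  0.012 ]
plate sc [ 0.5165 -0.0173  0.012 ]
plate sc [0.4784 0.0727 0.012 ]
ring [0.6554 0.096  0.0876] [0.0005 0.0005]
weight [ 0.4449 -0.0254  0.0076] [0.0033 0.0033]
1.65
timer [ 0.4786 -0.2976 -0.0054] [0.0025 0.0025]
beaker [ 0.7192 -0.173  -0.0095] [0.0002 0.0002]
bottle [ 7.061e-01 -3.297e-01  4.000e-04] [0.0006 0.0006]
```

Run:
```python
from h import *
y=np.radians(22);d=np.array([np.cos(y),np.sin(y),0])
p=np.array([.555,.054,.27])+d*0.0
env.move_ptp(p.tolist(),down(y+np.pi/2).tolist())
print(env.read_state()['joint_positions'],env.read_state()['clock'])
env.gripper_to(0.0)
c=env.camera_params('wrist');snap('wrist','w1.png')
for t in ['shaft_hole','press_pad','shelf']:
    print(t,[(np.round(q['xy'],1).tolist(),round(q['score'],2)) for q in env.mark_of('wrist',t)])
print(np.array(c['R']).tolist(),np.array(c['t']).tolist(),env.read_state()['clock'])
```

```text
[-0.776489    0.13423704  0.66754694  1.66321432 -0.08469301  1.37358757
  1.85935625] 4.0583
shaft_hole [([322.2, 222.3], 0.82), ([638.0, 189.6], 0.19)]
press_pad [([323.6, 271.6], 0.57)]
shelf [([322.9, 199.3], 0.79), ([323.3, 223.7], 0.23)]
[[-0.3741139920326675, 0.9273826594793887, 0.0003519407889327172], [0.8810812129872403, 0.3553171322487295, 0.31216282874723306], [0.2893693437223727, 0.11709457044404967, -0.9500285493006033]] [0.15836409551427577, -0.5612573834922877, 0.2501634537027369] 5.025
```

View pics/w1.png

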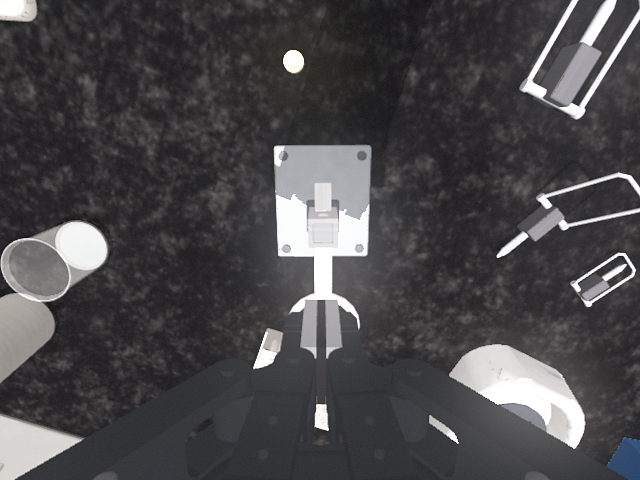

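Run:
```python
import cv2
a=cv2.imread('pics/w1.png')
cv2.imwrite('pics/w1a.png',cv2.resize(a[130:310,260:385],None,fx=3.3,fy=3.3,interpolation=cv2.INTER_CUBIC))
cv2.imwrite('pics/w1b.png',cv2.resize(a[160:300,480:640],None,fx=4,fy=4,interpolation=cv2.INTER_CUBIC))
```

```text
(no output)
```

View pics/w1a.png

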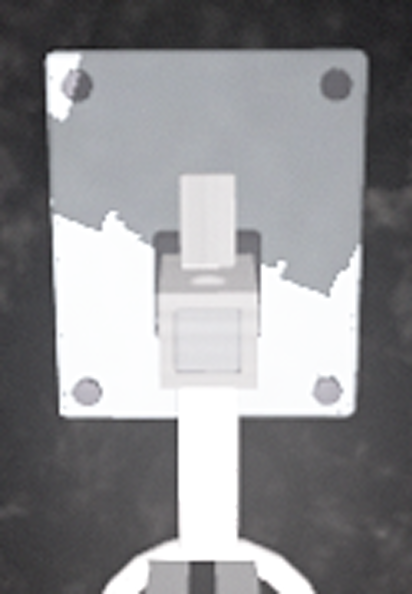

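View pics/w1b.png

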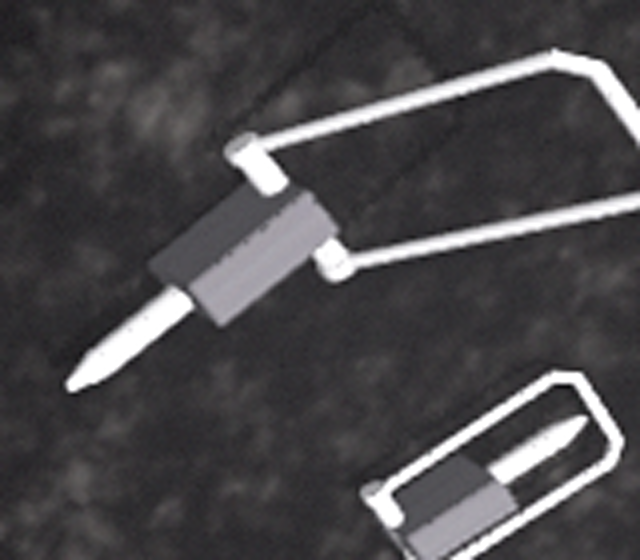

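Run:
```python
from h import *
c=env.camera_params('wrist')
f=lambda u,v,z:onz(c,(260+u/3.3,130+v/3.3),z).round(4)
H=[f(*q,.012) for q in [(77,85),(336,84),(88,391),(328,390)]];print(H,np.mean(H,0))
a=H[2]-H[0];b=H[3]-H[1];print(np.degrees(np.arctan2(a[1],a[0])),np.degrees(np.arctan2(b[1],b[0])))
C=f(208.5,340,.122);print('col',C,[f(176,308,.122),f(241,308,.122),f(176,372,.122),f(241,372,.122)])
for q in [(161,294),(257,294),(161,387),(257,387)]: print('hub',f(*q,.120))
g=lambda u,v,z:onz(c,(480+u/4,160+v/4),z).round(4)
tip=g(68,386,.012);print('tip',tip)
q=[g(*v,.024) for v in [(272,184),(148,264),(190,288),(310,190)]]
print('block top',q)
h1=g(242,150,.012);h2=g(337,268,.012);hm=(h1+h2)/2;print('hinge',h1,h2,hm);d=tip-hm;print(np.degrees(np.arctan2(d[1],d[0])),np.linalg.norm(d), hm+d/np.linalg.norm(d)*.019)
# side/scene reproject
e=np.radians(22)
print('sd',tri((env.camera_params('scene'),(160+658/4.4,190+145/4.4)),(env.camera_params('side'),(230+250/3.1,210+100/3.1))))
```

```text
[array([0.531 , 0.0022, 0.012 ]), array([0.5008, 0.0764, 0.012 ]), array([0.6236, 0.0403, 0.012 ]), array([0.5933, 0.1144, 0.012 ])] [0.562175 0.058325 0.012   ]
22.36457315883551 22.33338843776335
col [0.5617 0.0578 0.122 ] [array([0.5573, 0.0477, 0.122 ]), array([0.5515, 0.062 , 0.122 ]), array([0.5721, 0.0536, 0.122 ]), array([0.5662, 0.0681, 0.122 ])]
hub [0.5559 0.0433 0.12  ]
hub [0.5474 0.0645 0.12  ]
hub [0.5777 0.0518 0.12  ]
hub [0.5689 0.0735 0.12  ]
tip [0.5452 0.2599 0.012 ]
block top [array([0.4751, 0.2735, 0.024 ]), array([0.5057, 0.255 , 0.024 ]), array([0.5072, 0.2687, 0.024 ]), array([0.4728, 0.2834, 0.024 ])]
hinge [0.47   0.2689 0.012 ] [0.4883 0.3101 0.012 ] [0.47915 0.2895  0.012  ]
-24.139314835186582 0.07237929607284119 [0.49648852 0.28172982 0.012     ]
sd (array([0.55901706, 0.05474207, 0.1204271 ]), [np.float64(0.0008339853761336453), np.float64(0.0008339853761335554)])
```

```bash
cat >> h.py <<'E'
yaw=np.radians(22.35);D=np.array([np.cos(yaw),np.sin(yaw),0]);L=np.array([-np.sin(yaw),np.cos(yaw),0])
HOLE=np.array([.562,.0580,.1])
E
python3 - <<'E'
from h import *
P=HOLE+.045*D
q=down(yaw+np.pi/2).tolist()
P[2]=.125;env.move_ptp(P.tolist(),q)
print(env.read_state()['tool_pos'],env.read_state()['wrist_force'])
P[2]=.070
r=env.move_l(P.tolist(),v=.03,f_stop=15)
s=env.read_state();print(r,s['tool_pos'],s['wrist_force'])
env.dwell(.3);s=env.read_state();print(s['tool_pos'],s['wrist_force'],s['clock'])
E
```

```text
[0.60407529 0.07463231 0.126134  ] [ 0.36832621 -0.99333337  1.70234874]
True [0.60358944 0.07511452 0.08213356] [-3.22007845 -0.26174399 10.72693172]
[0.60358673 0.07510338 0.08212734] [-2.77380556  0.14965363 10.1755047 ] 7.3083
```

```bash
python3 - <<'E'
from h import *
s=env.read_state();p=s['tool_pos'].copy();p[2]=.14;env.move_l(p.tolist(),v=.2)
y=np.radians(-24);d=np.array([np.cos(y),np.sin(y),0])
env.move_ptp((np.array([.4965,.2817,.19])+0*d).tolist(),down(y+np.pi/2).tolist())
env.gripper_to(.045)
s=env.read_state();print(s['joint_positions'],s['tool_pos'],s['clock'])
c=env.camera_params('wrist');im=snap('wrist','w2.png')
E
python3 - <<'E'
E
```

```text
[-1.2191642   0.23333252  0.73073412  1.74767282 -0.16489185  1.2231419
  0.7062833 ] [0.49658463 0.28157779 0.18999923] 9.4
```

View pics/w2.png

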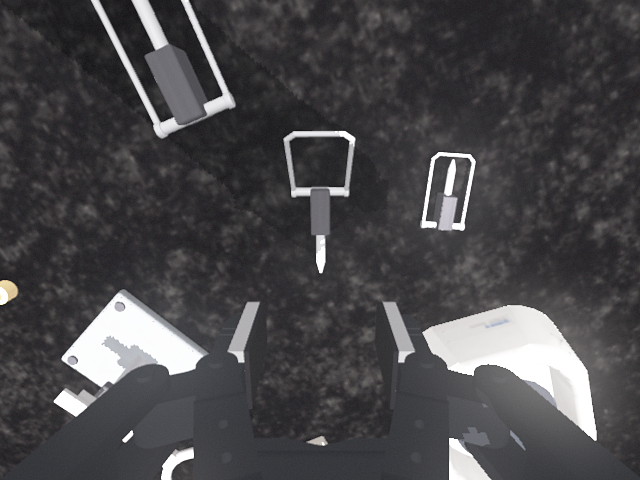

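Run:
```python
import cv2
a=cv2.imread('pics/w2.png')
cv2.imwrite('pics/w2a.png',cv2.resize(a[125:280,260:380],None,fx=3.8,fy=3.8,interpolation=cv2.INTER_CUBIC))
```

```text
(no output)
```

View pics/w2a.png

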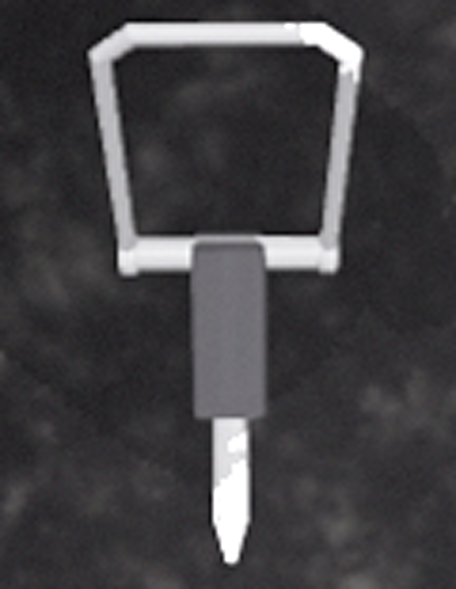

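Run:
```python
from h import *
c=env.camera_params('wrist')
g=lambda u,v,z:onz(c,(260+u/3.8,125+v/3.8),z)
tip=g(231.5,561,.012);h1=g(126,256,.012);h2=g(329,255,.012);fr=g(230,416,.024)
hm=(h1+h2)/2;print(tip,hm,fr,np.linalg.norm(h1-h2))
ax=np.array([.9135,-.4067,0])
d=tip-hm;print(np.degrees(np.arctan2(d[1],d[0])),np.linalg.norm(d))
w=h2-h1;print(np.degrees(np.arctan2(w[1],w[0]))-90)
d/=np.linalg.norm(d);print('grip', tip-.054*d,hm+.019*d,fr-.016*d)
```

```text
[0.54607    0.25931382 0.012     ] [0.47902846 0.2882306  0.012     ] [0.5098157 0.275104  0.024    ] 0.04492198928821889
-23.331802396076466 0.07301197759325405
-23.753179128136935
grip [0.49648576 0.28070081 0.012     ] [0.49647476 0.28070555 0.012     ] [0.49512407 0.28144089 0.024     ]
```

Run:
```python
from h import *
y=np.radians(-23.5);q=down(y+np.pi/2).tolist()
env.move_l([.4962,.2809,.09],v=.2,frame=q)
r=env.move_l([.4962,.2809,.004],v=.08,f_stop=12)
s=env.read_state();print(r,s['tool_pos'])
env.gripper_to(0.0)
s=env.read_state();print(s['gripper_width'],s['tool_pos'],s['wrist_force'])
env.move_l([.4962,.2809,.19],v=.15)
s=env.read_state();print(s['gripper_width'],s['wrist_force'],s['clock'],s['joint_positions'])
snap('wrist','w3.png')
```

```text
False [0.49656671 0.28109566 0.00449824]
0.014503327610450483 [0.49653952 0.28116389 0.00458121] [-0.45428161 -0.646715    5.7812524 ]
0.014903203483607356 [ 0.14714211  0.30980708 -1.95334001] 13.0917 [-1.22187923  0.23293775  0.73388989  1.75051824 -0.1647739   1.22253831
  0.7159552 ]
```

View pics/w3.png

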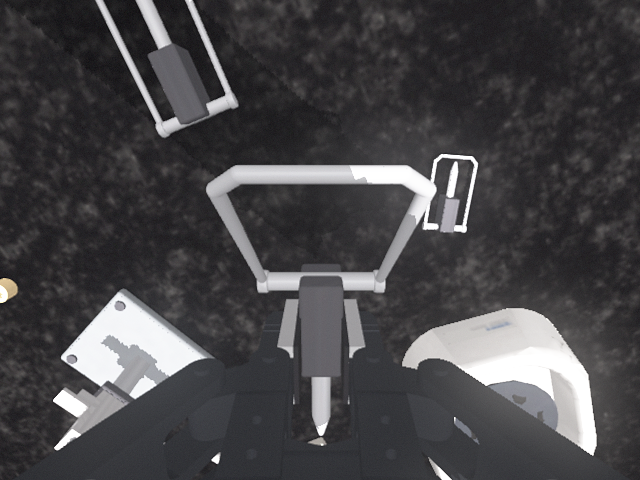

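Run:
```python
from h import *
import json
s=env.read_state();c=env.camera_params('wrist')
z=s['tool_pos'][2]+.0076
h1=onz(c,(263,283),z);h2=onz(c,(379.5,283),z);tip=onz(c,(321,436),z)
w,x,y,zz=s['ee_rot'];R=Ro.from_quat([x,y,zz,w]).as_matrix()
print(np.linalg.norm(h1-h2),np.linalg.norm(tip-(h1+h2)/2))
for v in (h1,h2,(h1+h2)/2,tip):print((R.T@(v-s['tool_pos'])).round(4))
cv2.imwrite('pics/w3a.png',cv2.resize(cv2.imread('pics/w3.png')[250:450,240:400],None,fx=3,fy=3))
print(R.round(3))
```

```text
0.044591825543769066 0.07374828739608576
[ 0.0186 -0.0226 -0.0076]
[ 0.0186  0.022  -0.0076]
[ 0.0186 -0.0003 -0.0076]
[-0.0551 -0.0004 -0.0076]
[[-0.917  0.399 -0.001]
 [ 0.399  0.917 -0.001]
 [ 0.001 -0.001 -1.   ]]
```

View pics/w3a.png

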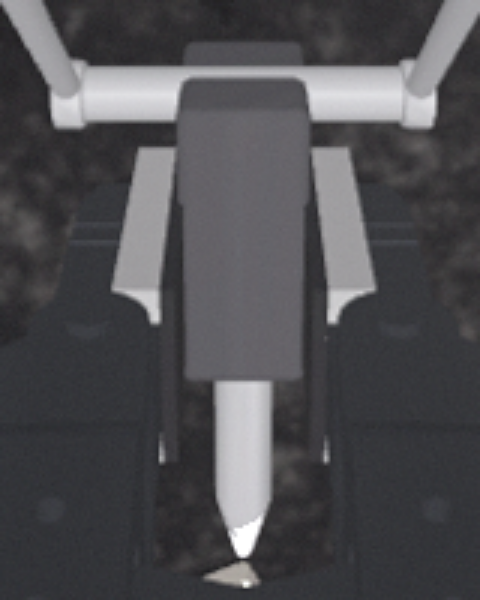

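Run:
```python
from h import *
q=down(yaw+np.pi/2).tolist()
P=HOLE-.081*D;P[2]=.17
env.move_ptp(P.tolist(),q)
P[2]=.0928;env.move_l(P.tolist(),v=.12)
env.dwell(.2)
s=env.read_state();print(s['tool_pos'],P,s['clock'],s['joint_positions'])
print(s['ee_rot'],q)
c=env.camera_params('wrist');snap('wrist','w4.png')
snap('side','s4.png',(240,180,400,300),5);snap('scene','c4.png',(260,180,360,260),6)
print(env.read_state()['clock'])
```

```text
[0.48762241 0.02739977 0.0934885 ] [0.48708486 0.02719866 0.0928    ] 15.1833 [-0.92006367  0.15816134  0.84405525  2.04611859 -0.14171034  0.99320412
  1.95631313]
[ 6.80411884e-04 -1.93855130e-01  9.81029903e-01  2.35296353e-04] [0.0, -0.19380631031193282, 0.9810398126902266, 0.0]
15.3333
```

View pics/w4.png

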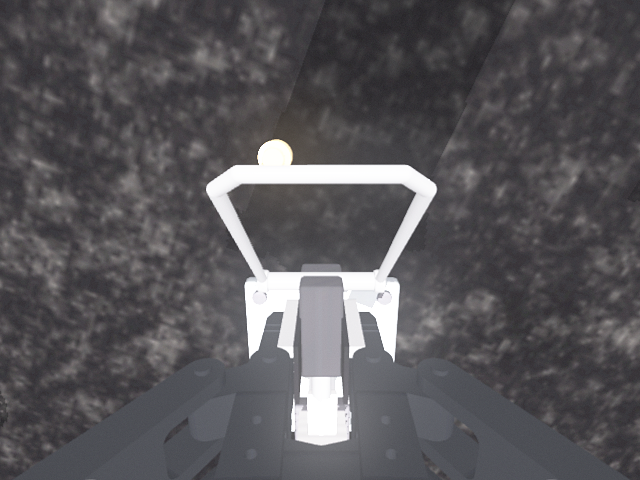

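View pics/s4.png

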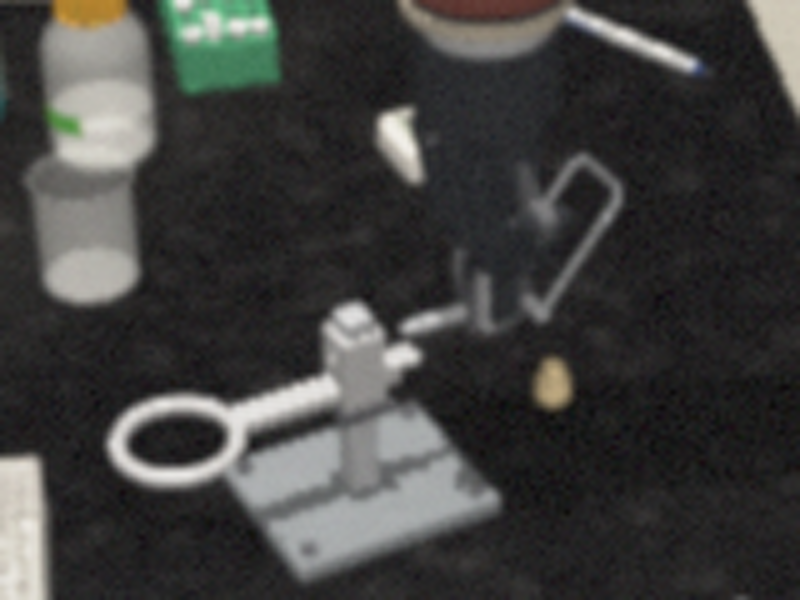

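View pics/c4.png

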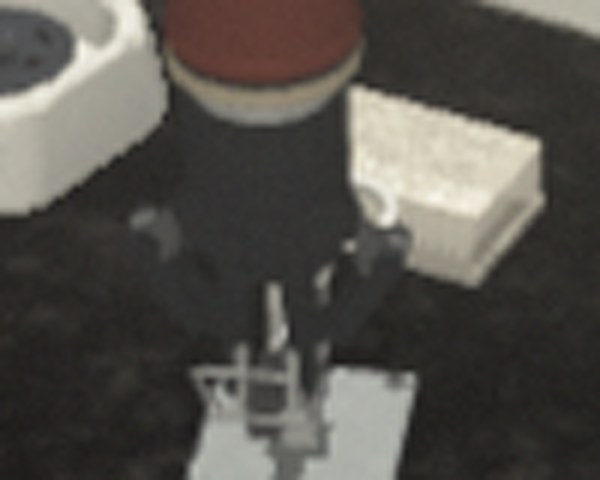

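Run:
```python
import cv2
cv2.imwrite('pics/w4a.png',cv2.resize(cv2.imread('pics/w4.png')[340:460,260:385],None,fx=5,fy=5,interpolation=cv2.INTER_CUBIC))
```

```text
(no output)
```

View pics/w4a.png

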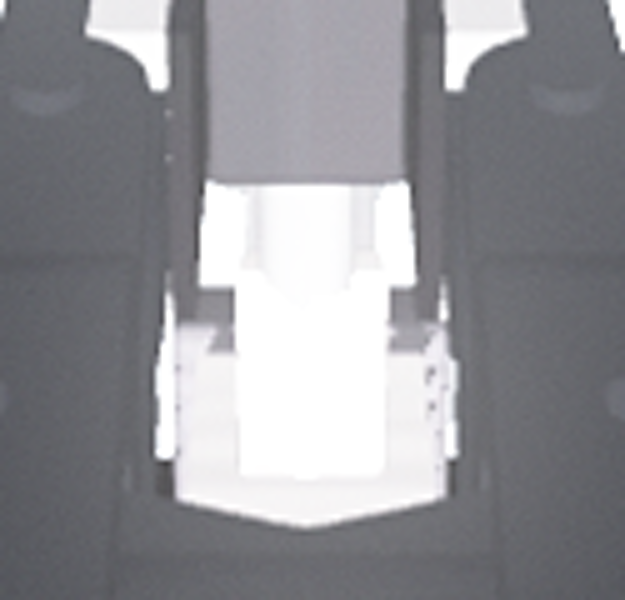

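Run:
```python
from h import *
P=HOLE-.0265*D+.0003*L;P[2]=.0921
r=env.move_l(P.tolist(),v=.04,f_stop=14)
s=env.read_state();v=s['tool_pos']-HOLE;print(r,v@D,v@L,v[2],s['wrist_force'],s['wrist_force']@D,s['ft_torque'],s['clock'])
snap('side','s5.png',(240,180,400,300),5)
```

```text
False -0.026982964730708686 0.0002602588591033805 -0.00803900542579579 [-1.38473212 -1.09359247 -2.89148933] -1.6965617956659138 [-0.23593377  0.41484114 -0.02441857] 16.85
```

View pics/s5.png

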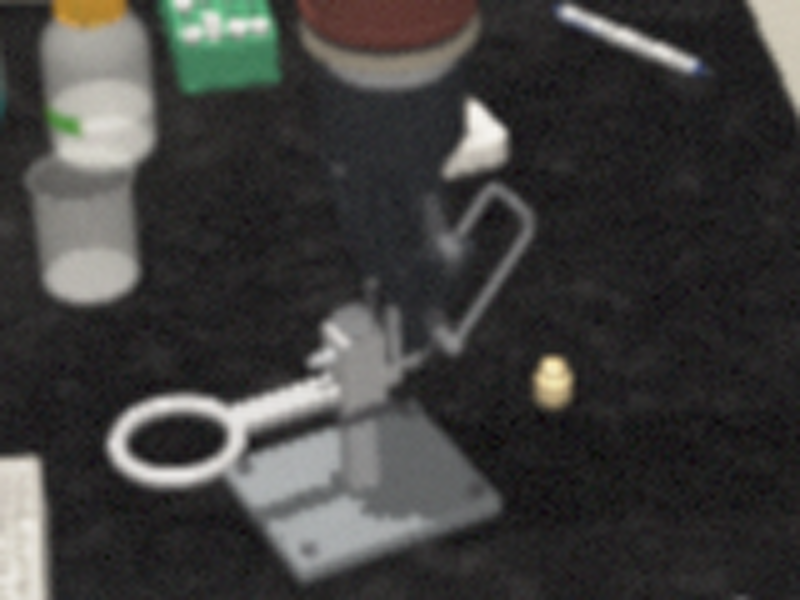

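Run:
```python
from h import *
P=HOLE-.022*D+.0003*L;P[2]=.0921
r=env.move_l(P.tolist(),v=.02,f_stop=12)
env.dwell(.3)
s=env.read_state();v=s['tool_pos']-HOLE;print(r,v@D,v@L,v[2],s['wrist_force'],s['wrist_force']@D,s['clock'])
snap('wrist','w6.png')
```

```text
True -0.027212373589943984 0.00034288737635101947 -0.00861175970562593 [1.76590724 0.69534741 5.60304437] 1.8976643347889373 17.4083
```

View pics/w6.png

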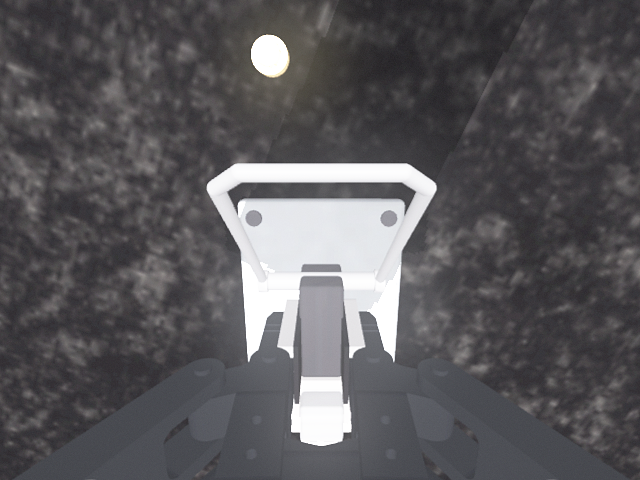

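Run:
```python
from h import *
q=down(yaw+np.pi/2).tolist()
env.gripper_to(.04)
s=env.read_state();p=s['tool_pos'].copy();p[2]=.235;env.move_l(p.tolist(),v=.15)
env.gripper_to(0.)
P=HOLE-.126*D+.0003*L
P[2]=.235;env.move_ptp(P.tolist(),q)
c=env.camera_params('wrist');snap('wrist','w7.png');snap('side','s7.png',(240,180,400,300),5)
print(env.read_state()['tool_pos'],P,env.read_state()['clock'])
```

```text
[0.44599166 0.01082299 0.23532694] [0.44535126 0.01036427 0.235     ] 20.0167
```

View pics/w7.png

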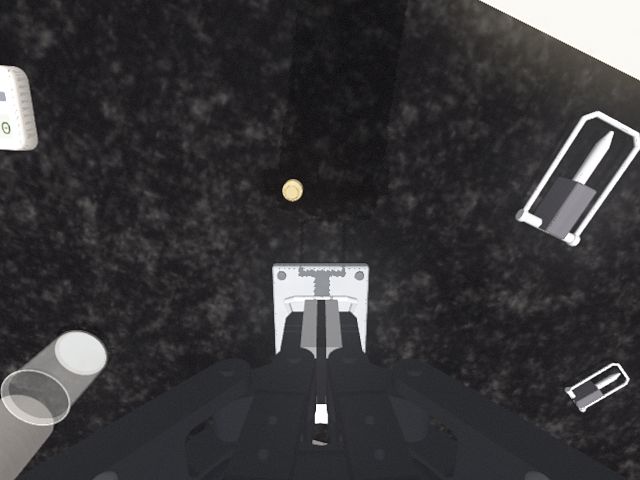

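View pics/s7.png

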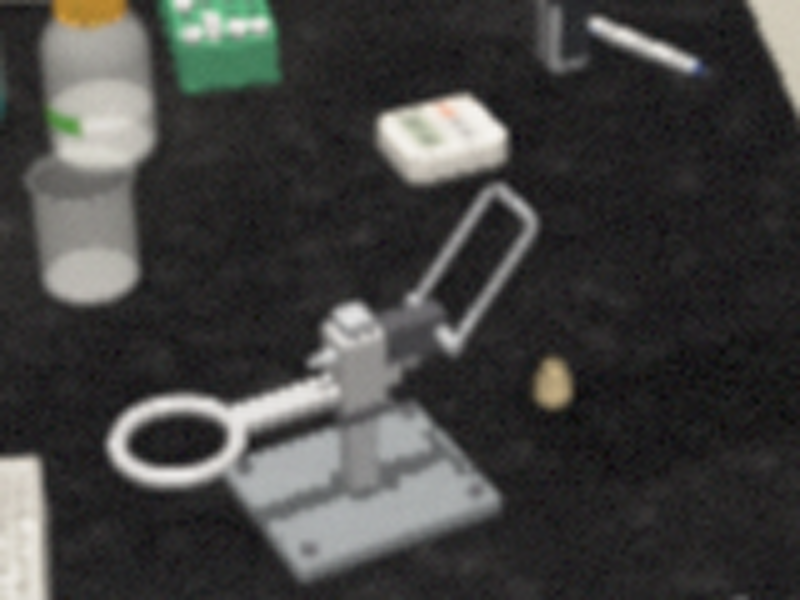

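Run:
```python
from h import *
c=env.camera_params('wrist')
v=onz(c,(321,300),.161)-HOLE;print(v@D,v@L)
q=down(yaw+np.pi/2).tolist()
def go(x,z,v=.08,f=None):
    P=HOLE+x*D+.0003*L;P[2]=z
    r=env.move_l(P.tolist(),v=v,f_stop=f);s=env.read_state();w=s['tool_pos']-HOLE
    print(round(x,4),r,(w@D).round(4),s['tool_pos'][2].round(4),(s['wrist_force']@D).round(2),s['wrist_force'][2].round(2));return r
go(-.126,.152,.12,12)
go(-.108,.152,.05,12)
env.dwell(.1);snap('side','s8.png',(240,180,400,300),5);print(env.read_state()['clock'])
```

```text
-0.0960447767430986 -0.00028635261348067823
-0.126 False -0.1256 0.1525 -0.64 0.24
-0.108 False -0.1081 0.1519 0.05 -0.81
21.5167
```

View pics/s8.png

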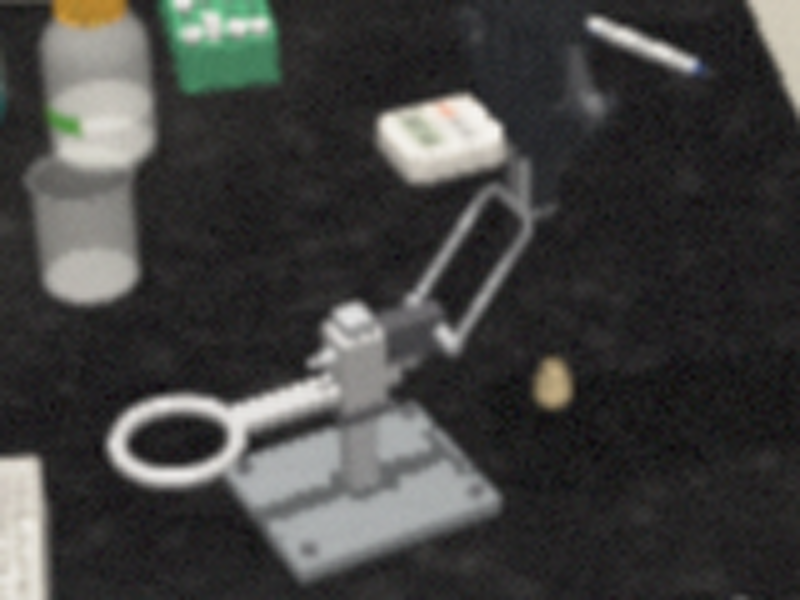

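Fingers sit just behind the bar. Now I'll swing the loop along its arc.

Run:
```python
from h import *
def go(x,z,v=.08,f=None):
    P=HOLE+x*D+.0003*L;P[2]=z
    r=env.move_l(P.tolist(),v=v,f_stop=f);s=env.read_state();w=s['tool_pos']-HOLE
    print(round(x,4),r,(w@D).round(4),s['tool_pos'][2].round(4),(s['wrist_force']@D).round(2),s['wrist_force'][2].round(2));return r
for th in [2.05,1.85,1.65,1.45]:
    if go(-.047+.078*np.cos(th)-.0125,.1+.078*np.sin(th)-.009,.06,15):break
env.dwell(.1);snap('side','s9.png',(240,180,400,300),5);print(env.read_state()['clock'])
```

```text
-0.0955 False -0.0949 0.1605 -1.0 -0.07
-0.081 False -0.0807 0.166 -1.56 -0.03
-0.0657 False -0.0658 0.1686 -1.18 -0.18
-0.0501 False -0.0503 0.1683 -0.7 -0.06
23.2917
```

View pics/s9.png

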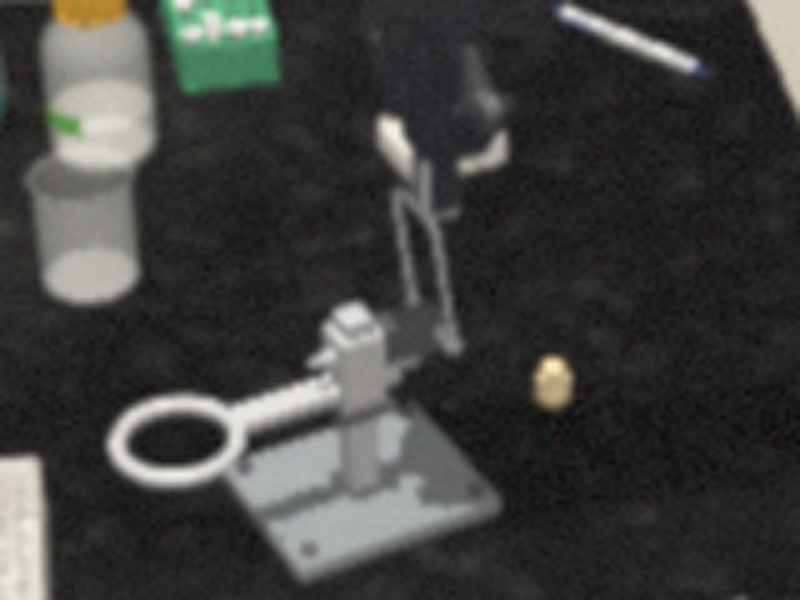

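Run:
```python
from h import *
def go(x,z,v=.08,f=None):
    P=HOLE+x*D+.0003*L;P[2]=z
    r=env.move_l(P.tolist(),v=v,f_stop=f);s=env.read_state();w=s['tool_pos']-HOLE
    print(round(x,4),r,(w@D).round(4),s['tool_pos'][2].round(4),(s['wrist_force']@D).round(2),s['wrist_force'][2].round(2));return r
for th in [1.3,1.15,1.0,.88]:
    if go(-.047+.078*np.cos(th)-.0125,.1+.078*np.sin(th)-.008,.06,15):break
env.dwell(.3);snap('side','s10.png',(240,180,400,300),5);print(env.read_state()['clock'])
```

```text
-0.0386 False -0.0387 0.167 -0.67 -0.11
-0.0276 False -0.0277 0.1631 -0.38 0.17
-0.0174 False -0.0175 0.1575 -0.43 -0.03
-0.0098 False -0.0099 0.1519 1.09 -0.29
24.975
```

View pics/s10.png

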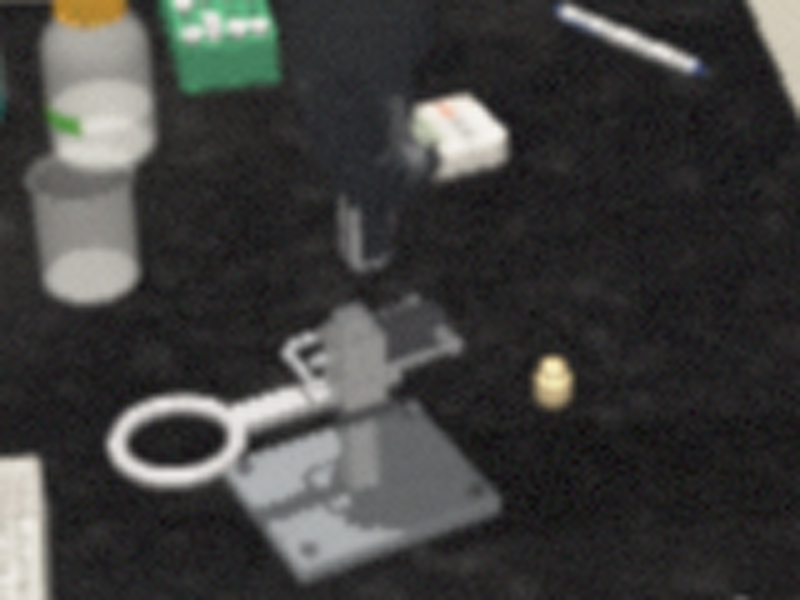

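Run:
```python
from h import *
s=env.read_state();p=s['tool_pos'].copy();p[2]=.25;env.move_l(p.tolist(),v=.15)
env.move_ptp((HOLE+.02*D+[0,0,.18]).tolist(),down(yaw+np.pi/2).tolist())
c=env.camera_params('wrist');snap('wrist','w11.png',(220,120,420,320),3)
for x,z in [(.026,.1),(.031,.1),(-.047,.1)]: u=np.array(proj(c,HOLE+x*D+[0,0,z-.1]));print((u-[220,120])*3)
snap('side','s11.png',(240,180,400,300),5);print(env.read_state()['clock'])
sd=env.camera_params('side')
for x,y in [(.026,0),(.031,0),(.031,.022),(-.047,.022)]:print((np.array(proj(sd,HOLE+x*D+y*L))-[240,180])*5)
```

```text
[306.12418548 301.56788994]
[306.11202454 318.29897326]
[306.31563547  38.17003907]
26.1667
[305.95220488 362.94279228]
[297.2823019  365.77526519]
[316.13128833 387.83902412]
[449.79844467 343.53726721]
```

View pics/w11.png

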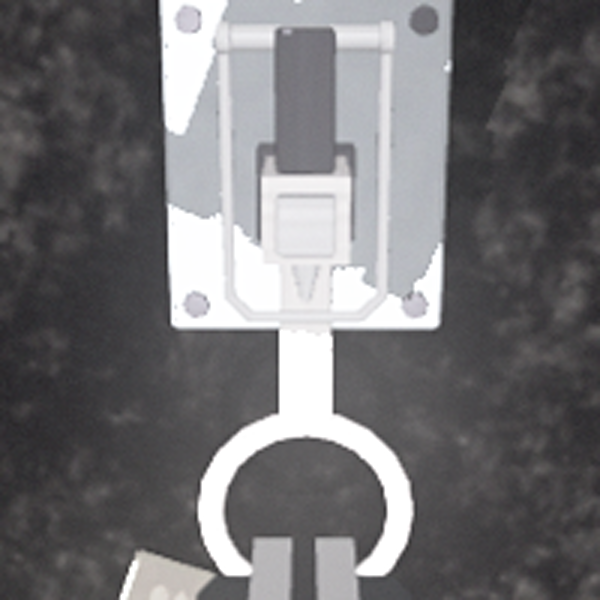

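View pics/s11.png

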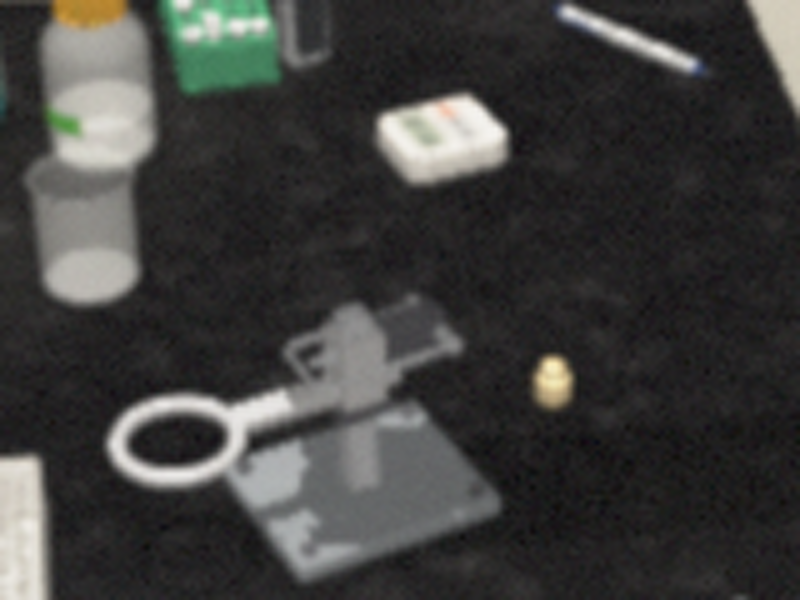

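The wrist view shows the tip at crop row 301, the bar at 316 and the hinge at 37. My predictions for fully home with the loop shut were 302, 318 and 38. The side view agrees, so I'm handing in.

```bash
python3 -c "
from plant import env
env.dwell(.3);env.close_job();print(env.read_state()['clock'])"
```

```text
the job is handed in; nothing more can be done
the job is handed in; nothing more can be done
```

I pressed the ring arm home, pushed the middle-sized pin through the cross hole and swung its loop over the column until it snapped shut. I handed the job in at about 26.5 s on the robot's clock; no verdict is reported.

- **Ring arm:** The push stopped hard with the fingertips at z = 0.082 m, which is the pad's home height.
- **Pin:** I pushed until contact stopped the motion, with the grip 27 mm before the hole centre (nominal 28 mm). The side view then showed the block against the hub and the loop still thrown back.
- **Loop:** It closed with under 2 N at the bar. In the last wrist picture the tip, bar and hinge were each within about 2 px of a 3x enlarged crop of where they should be with the pin home and the loop shut; that is under 1 mm.
- **Clear of everything:** The timer, beaker, bottle and weight look unmoved in the side view. The gripper was about 16 cm above the column top at hand-in.

No check failed. Two readings were slightly off:
- The tool sat about 0.7 mm off its commanded height and position.
- The gripper read 14.9 mm on the 16 mm block.

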